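# Unhook the pull hook from the eye plate and tray them singly

## Task

Someone left a pull hook caught in the hoop of an eye plate in the middle of the table. Take the hook by its handle, twist it out of the hoop and lift it away while the plate stays standing about where it is, and lay the hook flat in the long tray; then stand the eye plate upright on the floor of the square tray. The hook and plate that are not hooked together are spares and are not wanted.

Things in the scene. Friction and masses are not known exactly. Their poses are not given: they have to be found in the camera images.
- hook_grip (a point): Caught hook: centre of its wooden handle, 80 (x) x 26 (y) x 24 mm high, half-way up. An 8 mm rod at this height runs along +x to x = 100, then turns left as a toe on a 100 mm arc about this point, ending at x 91, y 42. About 0.16 kg. The toe lies behind the plate's near leg, under its bar, 6 mm or more play. Turned 25-45 degrees clockwise from above about this point it is free to lift.
- plate_center (a point): Steel eye plate that holds the hook: its centre, half-way up, 27.5 mm above its underside. Base 90 (x) x 60 (y) x 5 mm; over it a hoop of 10 mm round bar in the x-z plane: legs at x = -30 and 30, level top bar along x, its top 27.5 mm above this point, 40 mm gap under it. About 0.3 kg, loose. The hook's handle starts about 109 mm to -x and 18 mm to -y, pointing along +x.
- tray_long: Long grey tray for the hook, fixed, open on top: outside 240 (x) x 130 (y) x 40 mm high, walls and floor 4 mm. Origin: centre of its underside, on the table.
- tray_square: Square grey tray for the eye plate, fixed, open on top: outside 150 x 150 x 40 mm high, walls and floor 4 mm. Origin: centre of its underside, on the table.
There are look-alikes about, which are no part of the job. What is shaped like the part that bears hook_grip but black or white is not meant.

How it is judged:
By the outcome, as a careful person would: the job done as asked, in the order asked, and still so for the second after the job is handed in, with the robot touching nothing.
It also fails if it takes over 64 s, if anything falls off the work surface, if the arm or the gripper's body presses on something with over 40 N, if the wrist force passes 120 N, or if a joint passes its speed limit or range.

## Robot

A 6-joint arm with a two-finger parallel gripper is mounted at the origin on the work surface. World frame = base frame: x ahead of the robot, y to its left, z up, the work surface at z = 0. Lengths are in m, angles in degrees, forces in N, time in s.
With the tool pointing down it reaches from about 0.4 to 0.825 m from the base axis. Payload 7 kg.
Tool frame: the origin (TCP) lies midway between the tips of the shut fingers; the grasp point (between the pads) lies 19 mm behind it; z points along the fingers, y is the line along which they close (so a half turn about z gives the same grasp; the last joint's range is limited). The gripper opens to 88 mm and grips with 3 to 60 N. Pads are 19 mm wide; open, the fingers measure 130 mm over their backs; the gripper's body (78 mm by 193 mm) begins 47 mm behind the grasp point.
Start: joints at [-55.342, 20.546, 0.682, 0, -70.136, -16.507], TCP at [0.21, -0.641, 0.205] pointing down, gripper open.
Joint ranges: [-176.03, 176.03], [-82.01, 121.73], [-58.28, 71.71], [-173.87, 95.51], [-174.79, -0.11], [-173.66, 173.66]. Speed limits (degrees/s): [136.94, 136.94, 172.46, 180, 180, 180].

## Interface

Orientations are given as [roll, pitch, yaw] about the fixed x, y, z axes, in that order (R = Rz(yaw) Ry(pitch) Rx(roll)).
In Python, from plant import r gives the robot as it stands. The module is installed in compiled form; this text tells all that it offers.
- The arm moves only by the tool play_rows, never from a script. Its argument "rows" is a list of rows, each an object with "slide": the shift along the tool's x, y, z as a fraction of full scale, a list of three; "delta_rot": the turn, a rotation vector about the tool's x, y, z as a fraction of full scale, a list of three; "fingers": the opening, from -1 (shut) to 1 (fully open). In form: [{"slide": [x, y, z], "delta_rot": [rx, ry, rz], "fingers": fingers}, ...]. A call has 1 to 8 rows; each row shifts and turns the commanded pose from where the row before left it, along the tool's axes as they then stand; what a row does not reach is not made up. Full scale, the value 1, is 0.15 m for a shift and 0.08 rad for a turn. A row lasts 1/8 s, in which the tool goes at most 62.5 mm and 10.7 degrees, less where a joint would pass 70% of its speed; a pose out of reach is approached as far as the arm can. A call with a number of a shift or a turn outside -1 to 1 is refused whole. A call with a gripper value outside its range is refused whole. The fingers move at their own pace and stop on an object; "squeeze" is the grip in N (left out, the last holds). Time passes only in rows, so rows that do not move let the fingers close. It gives the time, the measured TCP pose, the force, the opening and the grip force at its end, in the units of the state.
- r.get_state(): the state, without advancing time (a new reading comes with each control period).
- r.capture(name): name is "scene" or "top" or "wrist"; returns a dict with "image" (420x560x3 uint8, blue, green, red), "fx", "fy", "cx", "cy" (pixels), "R" (3x3) and "t" (3): a world point X has camera coordinates R X + t; the wrist camera has in their place "T_tool_cam" (4x4, takes a point from camera to tool coordinates, whose origin is the TCP and whose axes are the flange's). Camera axes: x right, y down, z forward; pixel columns grow to the right and rows downward; lengths in m; the calibration is good to about 2 mm. A picture is of the moment at which its call begins: read the wrist's pose just before it. There is no depth.
- r.close_job(): hands the job in; it is judged then, once.
The state is a dict: "time_s": time; "joints": joint angles; "qd": joint speeds; "joint_torque": joint torques, N m; "tcp_pos": TCP position; "eef_rot": TCP orientation; "contact_force": force on the tool from outside, world axes, zero at the start; "moment": the same for the moment, N m; "gripper_width": finger opening in m; "gripper_force": force on a finger pad.
Only numpy, scipy, OpenCV 4.12 (cv2) and the standard library are available. Lean on these libraries where they do the work, as an engineer would, in place of code of your own. Each camera call takes 0.05 s, during which the arm holds its last target. There are 200 camera calls.

## Working session

There is one attempt and no reset: what is moved stays moved. The work goes in short steps, Python scripts to look and compute and a tool call to move; the robot and the scene stay as the last step left them, time stands still between calls to the robot, and variables do not carry over. Pictures are saved under pics/ and viewed, at most 10 in all, crops included, and the job is handed in when it is done.

Besides the shell and the picture viewer there is one more tool, called after "Call:" as name([rows], argument=value, ...), one row to a line, values as JSON. play_rows: Moves the arm, as the interface text tells. Shift numbers are shares of 0.15 m and turn numbers shares of 0.08 rad, none past 1 either way. Its arguments: {"type":"object","properties":{"rows":{"type":"array"},"squeeze":{"type":"number"}},"required":["rows"]}

```bash
mkdir -p pics
python3 - <<'E'
from plant import r
import cv2,pickle
s=r.get_state();print({k:s[k] for k in('time_s','tcp_pos','eef_rot','gripper_width')})
for n in('scene','top'):
    c=r.capture(n);cv2.imwrite(f'pics/{n}0.png',c['image']);pickle.dump(c,open(n+'0.pkl','wb'))
    print(n,c['fx'],c['cx'],c['cy'],c['R'],c['t'])
E
```

```text
{'time_s': 0.0, 'tcp_pos': array([ 0.21009909, -0.6408922 ,  0.20358971]), 'eef_rot': array([ 1.79901055e+02, -8.04991310e-03, -1.61854708e+02]), 'gripper_width': 0.0874096551603293}
scene 534.6099862566363 282.66198979929925 202.49340285175217 [[ 0.55360978  0.83271757  0.00988281]
 [ 0.60609398 -0.39474998 -0.69052338]
 [-0.57110971  0.38827041 -0.72324255]] [-0.25781003 -0.26697423  1.6948046 ]
top 450.0381344887723 282.3188761789291 208.526935018276 [[-0.00763723 -0.99996368 -0.00378287]
 [-0.99815687  0.00785108 -0.06017667]
 [ 0.06020419  0.00331632 -0.99818057]] [0.01767668 0.45305011 0.95536089]
```

View pics/top0.png

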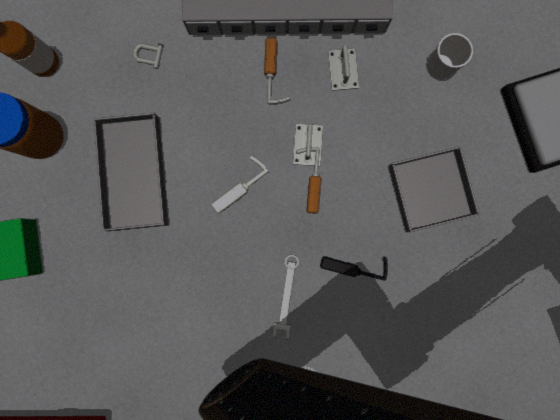

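View pics/scene0.png

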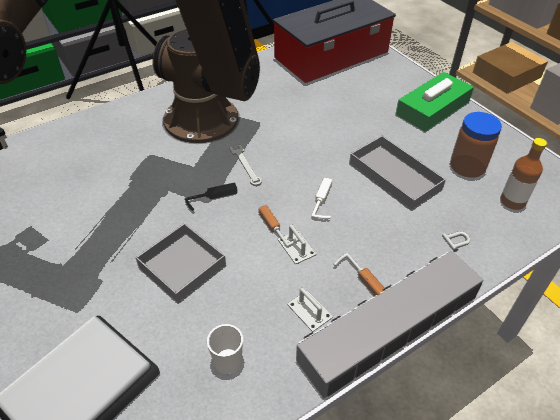

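In the top view (up is +x, left is +y) there are two orange-handled hooks: one at (314,195), with its rod running into the plate at (308,144), and a spare at (270,57) beside the spare plate at (344,68). The white hook at (232,198) and the black one at (345,266) are look-alikes. The hook at (314,195) and the plate at (308,144) fit, because they are the only pair hooked together. The long tray is at (132,172) and the square tray at (432,190). I'll confirm the pair in an enlarged crop.

Run:
```python
import cv2,numpy as np
a=cv2.imread('pics/top0.png');b=cv2.imread('pics/scene0.png')
A=cv2.resize(a[115:220,270:360],None,fx=5,fy=5,interpolation=cv2.INTER_CUBIC)
B=cv2.resize(b[200:270,252:322],(525,525),interpolation=cv2.INTER_CUBIC)[:, 75:425]
cv2.imwrite('pics/crop1.png',np.hstack([A,B]))
```

```text
(no output)
```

View pics/crop1.png

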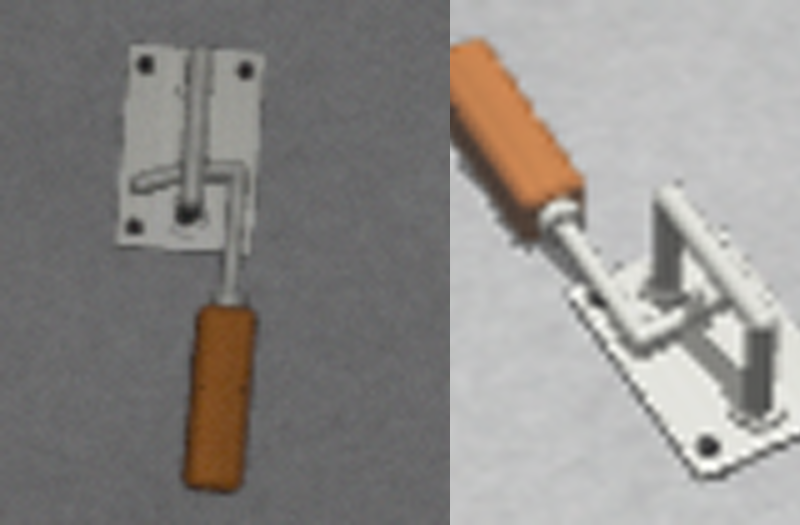

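The crop confirms it: the orange hook's toe passes under the hoop of this plate. Its handle corners are at about (310,177), (321,177), (307,212) and (318,213). Next I'll compute positions.

```bash
cat > h.py <<'E'
import numpy as np,pickle,cv2
from plant import r
def ground(c,uv,z):
    R,t=np.array(c['R']),np.array(c['t']);C=-R.T@t
    uv=np.atleast_2d(uv).astype(float)
    d=np.c_[(uv[:,0]-c['cx'])/c['fx'],(uv[:,1]-c['cy'])/c['fy'],np.ones(len(uv))]@R
    return C+d*((z-C[2])/d[:,2])[:,None]
def wristcam():
    from scipy.spatial.transform import Rotation as Ro
    s=r.get_state();c=r.capture('wrist')
    T=np.eye(4);T[:3,:3]=Ro.from_euler('xyz',s['eef_rot'],degrees=True).as_matrix();T[:3,3]=s['tcp_pos']
    W=np.linalg.inv(T@np.array(c['T_tool_cam']));c['R'],c['t']=W[:3,:3],W[:3,3];return c
def proj(c,X):
    p=np.array(c['R'])@np.array(X)+c['t'];return p[:2]/p[2]*[c['fx'],c['fy']]+[c['cx'],c['cy']]
def go(pos,yaw):
    """total slide units (in the present tool axes) and turn units to reach pos, yaw with tool down"""
    from scipy.spatial.transform import Rotation as Ro
    s=r.get_state();A=Ro.from_euler('xyz',s['eef_rot'],degrees=True)
    d=A.inv().apply(np.array(pos)-s['tcp_pos'])/.15
    w=(A.inv()*Ro.from_euler('xyz',[180,0,yaw],degrees=True)).as_rotvec()/.08
    print('at',np.round(s['tcp_pos'],4),np.round(s['eef_rot'],2),'t',round(s['time_s'],2),'w',round(s['gripper_width'],4),'slide',np.round(d,3),'turn',np.round(w,2))
E
python3 - <<'E'
from h import *
c=pickle.load(open('top0.pkl','rb'))
for n,uv,z in[('handle',[(310,176.6),(321,176.6),(318,213),(307,212)],.024),
 ('plate',[(296,124),(323,126),(320,165.4),(293.6,163.6)],.005),
 ('long',[(96,119),(157,114),(167,226),(106,231)],.04),('square',[(389,165),(461,149),(477,213),(406,231)],.04)]:
    P=ground(c,uv,z);e=P[[1,2,3,0]]-P
    ax=(P[0]+P[1]-P[2]-P[3]);print(n,P.mean(0).round(4),'edges',(np.linalg.norm(e,axis=1)*1000).round(),'yaw',np.degrees(np.arctan2(ax[1],ax[0])).round(1))
go([.55,-.1,.2],175)
E
```

```text
handle [ 0.482  -0.0537  0.024 ] edges [24. 78. 23. 76.] yaw -5.4
plate [ 0.5933 -0.0435  0.005 ] edges [59. 87. 58. 88.] yaw -4.5
long [0.5311 0.3314 0.04  ] edges [130. 239. 128. 239.] yaw 5.8
square [ 0.4894 -0.3028  0.04  ] edges [156. 138. 154. 143.] yaw 12.6
at [ 0.2101 -0.641   0.2037] [ 1.7992e+02 -1.0000e-02 -1.6185e+02] t 0.1 w 0.0878 slide [-3.277  2.722  0.028] turn [ 0.02 -0.01  5.05]
```

The handle-to-plate offset comes out at (-110, -19) mm in the plate frame, against the given (-109, -18), and the part sizes fit. Now I'll move above the handle.

Call:
play_rows([
  {"slide": [-0.245, 0.263, 0], "delta_rot": [0, 0, 0], "fingers": 1},
  {"slide": [-0.245, 0.263, 0], "delta_rot": [0, 0, 0], "fingers": 1},
  {"slide": [-0.245, 0.263, 0], "delta_rot": [0, 0, 0], "fingers": 1},
  {"slide": [-0.245, 0.263, 0], "delta_rot": [0, 0, 0], "fingers": 1},
  {"slide": [-0.245, 0.263, 0], "delta_rot": [0, 0, 0], "fingers": 1},
  {"slide": [-0.245, 0.263, 0], "delta_rot": [0, 0, 0], "fingers": 1},
  {"slide": [-0.245, 0.263, 0], "delta_rot": [0, 0, 0], "fingers": 1},
  {"slide": [-0.245, 0.263, 0], "delta_rot": [0, 0, 0], "fingers": 1},
])

```text
time_s: 1.1
tcp_pos: [0.3916, -0.2482, 0.2045]
eef_rot: [180.0, 0.0, -161.9]
contact_force: [0.7, -0.4, 0.0]
gripper_width: 0.0874
gripper_force: 0.0
```

Call:
play_rows([
  {"slide": [-0.245, 0.263, 0], "delta_rot": [0, 0, 0], "fingers": 1},
  {"slide": [-0.245, 0.263, 0], "delta_rot": [0, 0, 0], "fingers": 1},
  {"slide": [-0.245, 0.263, 0], "delta_rot": [0, 0, 0], "fingers": 1},
  {"slide": [-0.245, 0.263, 0], "delta_rot": [0, 0, 0], "fingers": 1},
  {"slide": [0, 0, 0], "delta_rot": [0, 0, 1], "fingers": 1},
  {"slide": [0, 0, 0], "delta_rot": [0, 0, 1], "fingers": 1},
  {"slide": [0, 0, 0], "delta_rot": [0, 0, 1], "fingers": 1},
  {"slide": [0, 0, 0], "delta_rot": [0, 0, 1], "fingers": 1},
])

```text
time_s: 2.1
tcp_pos: [0.4815, -0.0541, 0.2042]
eef_rot: [-180.0, -0.0, 179.7]
contact_force: [-0.1, -1.1, -0.4]
gripper_width: 0.0875
gripper_force: 0.0
```

Call:
play_rows([
  {"slide": [0, 0, 0], "delta_rot": [0, 0, 1], "fingers": 1},
  {"slide": [0, 0, 0], "delta_rot": [0, 0, 0], "fingers": 1},
])

```text
time_s: 2.35
tcp_pos: [0.4816, -0.0542, 0.2043]
eef_rot: [-180.0, -0.0, 175.3]
contact_force: [-0.3, -0.3, 0.6]
gripper_width: 0.0878
gripper_force: 0.0
```

Run:
```python
from h import *
go([.482,-.0537,.1],175)
c=wristcam();pickle.dump(c,open('w1.pkl','wb'));cv2.imwrite('pics/w1.png',c['image'])
print(proj(c,[.482,-.0537,.024]),proj(c,[.5933,-.0435,.005]), -np.array(c['R']).T@c['t'])
```

```text
at [ 0.4816 -0.0542  0.2043] [-1.8000e+02 -3.0000e-02  1.7526e+02] t 2.35 w 0.0878 slide [-0.003  0.003  0.696] turn [-0.   -0.01  0.06]
[275.96046763 183.28362411] [290.81575925 262.75506049] [ 0.3991506  -0.04689906  0.38468161]
```

View pics/w1.png

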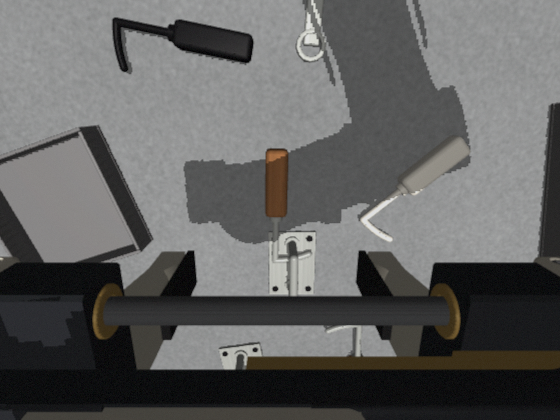

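The wrist view shows the handle centred at (276,183) and the plate at (292,263). Both match the projections of my estimates, so I'll descend and grip.

Call:
play_rows([
  {"slide": [0, 0, 0.3], "delta_rot": [0, 0, 0], "fingers": 1},
  {"slide": [0, 0, 0.3], "delta_rot": [0, 0, 0], "fingers": 1},
  {"slide": [0, 0, 0.3], "delta_rot": [0, 0, 0], "fingers": 1},
  {"slide": [0, 0, 0.25], "delta_rot": [0, 0, 0], "fingers": 1},
  {"slide": [0, 0, 0.1], "delta_rot": [0, 0, 0], "fingers": 1},
  {"slide": [0, 0, 0.05], "delta_rot": [0, 0, 0], "fingers": 1},
  {"slide": [0, 0, 0.025], "delta_rot": [0, 0, 0], "fingers": 1},
  {"slide": [0, 0, 0], "delta_rot": [0, 0, 0], "fingers": 1},
])

```text
time_s: 3.4
tcp_pos: [0.4822, -0.0541, 0.0062]
eef_rot: [180.0, 0.0, 175.3]
contact_force: [-0.2, -0.7, -0.7]
gripper_width: 0.0876
gripper_force: 0.0
```

Call:
play_rows([
  {"slide": [0, 0, 0], "delta_rot": [0, 0, 0], "fingers": -0.3},
  {"slide": [0, 0, 0], "delta_rot": [0, 0, 0], "fingers": -0.3},
  {"slide": [0, 0, 0], "delta_rot": [0, 0, 0], "fingers": -0.6},
  {"slide": [0, 0, 0], "delta_rot": [0, 0, 0], "fingers": -0.6},
  {"slide": [0, 0, 0], "delta_rot": [0, 0, 0], "fingers": -0.6},
  {"slide": [0, 0, 0], "delta_rot": [0, 0, 0], "fingers": -0.6},
], squeeze=30)

```text
time_s: 4.15
tcp_pos: [0.4818, -0.0542, 0.0058]
eef_rot: [-180.0, -0.0, 175.2]
contact_force: [-0.3, 0.5, -0.2]
gripper_width: 0.0331
gripper_force: 0.0
```

Call:
play_rows([
  {"slide": [0, 0, 0], "delta_rot": [0, 0, 0], "fingers": -1},
  {"slide": [0, 0, 0], "delta_rot": [0, 0, 0], "fingers": -1},
  {"slide": [0, 0, 0], "delta_rot": [0, 0, 0], "fingers": -1},
  {"slide": [0, 0, 0], "delta_rot": [0, 0, 0], "fingers": -1},
], squeeze=30)

```text
time_s: 4.65
tcp_pos: [0.4818, -0.0542, 0.0058]
eef_rot: [-180.0, 0.0, 175.2]
contact_force: [-0.2, 0.5, -0.2]
gripper_width: 0.0006
gripper_force: 0.0
```

The fingers shut fully (0.6 mm), so the handle isn't held. I'll look.

Run:
```python
from h import *
c=wristcam();t=r.capture('top');s=r.capture('scene')
A=cv2.resize(t['image'][110:250,250:380],(390,420),interpolation=cv2.INTER_CUBIC)
B=cv2.resize(s['image'][170:280,220:330],(400,400));B=cv2.copyMakeBorder(B,0,20,0,0,cv2.BORDER_CONSTANT)
cv2.imwrite('pics/x2.png',np.hstack([A,B]))
cv2.imwrite('pics/w2.png',c['image'])
```

```text
(no output)
```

View pics/x2.png

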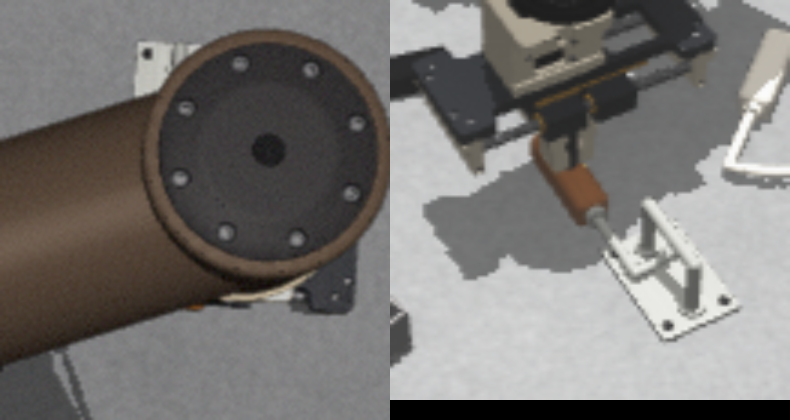

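View pics/w2.png

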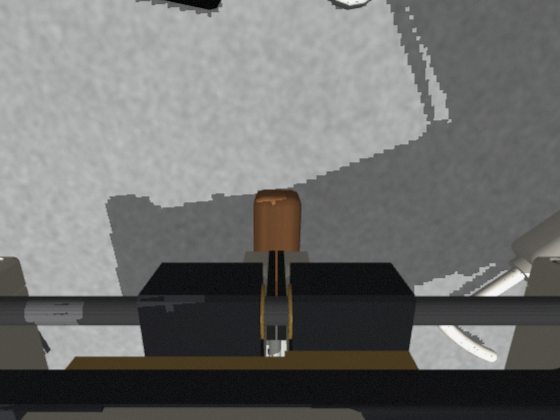

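Run:
```python
from h import *
s=r.get_state();print({k:np.round(s[k],4) for k in s})
c=wristcam()
a=np.radians(-5.4);R2=np.array([[np.cos(a),-np.sin(a)],[np.sin(a),np.cos(a)]])
for q in[(-.04,.013),(-.04,-.013)]:
    p=R2@q+[.482,-.0537]
    print('handle corner',q,proj(c,[*p,.024]),proj(c,[*p,0]))
print('tcp in wrist',proj(c,s['tcp_pos']))
t=r.capture('scene')
for dz in(0,.019,.04):print('scene tcp',dz,proj(t,s['tcp_pos']+[0,0,dz]))
B=cv2.resize(t['image'][190:250,240:320],(800,600),interpolation=cv2.INTER_CUBIC);cv2.imwrite('pics/x3.png',B)
```

```text
{'time_s': np.float64(4.8), 'joints': array([ 1.688790e+01,  1.612990e+01, -3.699770e+01, -1.900000e-03,
       -3.687210e+01, -1.116535e+02]), 'qd': array([-0.0053,  0.0884, -0.0246, -0.042 ,  0.059 , -0.0021]), 'joint_torque': array([ 8.00000e-04, -4.14942e+01,  1.86142e+01,  4.41830e+00,
       -8.77000e-02,  0.00000e+00]), 'tcp_pos': array([ 0.4818, -0.0542,  0.0058]), 'eef_rot': array([ 1.799988e+02, -1.000000e-04,  1.752328e+02]), 'contact_force': array([ 0.385, -0.258, -0.139]), 'moment': array([ 0.0085, -0.0162, -0.0178]), 'gripper_force': np.float64(0.0), 'gripper_width': np.float64(0.0004)}
handle corner (-0.04, 0.013) [301.9252955  194.01485262] [298.80074546 183.5249284 ]
handle corner (-0.04, -0.013) [251.75156066 193.46526684] [254.65269688 183.03616091]
tcp in wrist [275.1859196  249.38392488]
scene tcp 0 [268.81659001 218.75862616]
scene tcp 0.019 [268.75149636 213.84031066]
scene tcp 0.04 [268.67802646 208.28910707]
```

View pics/x3.png

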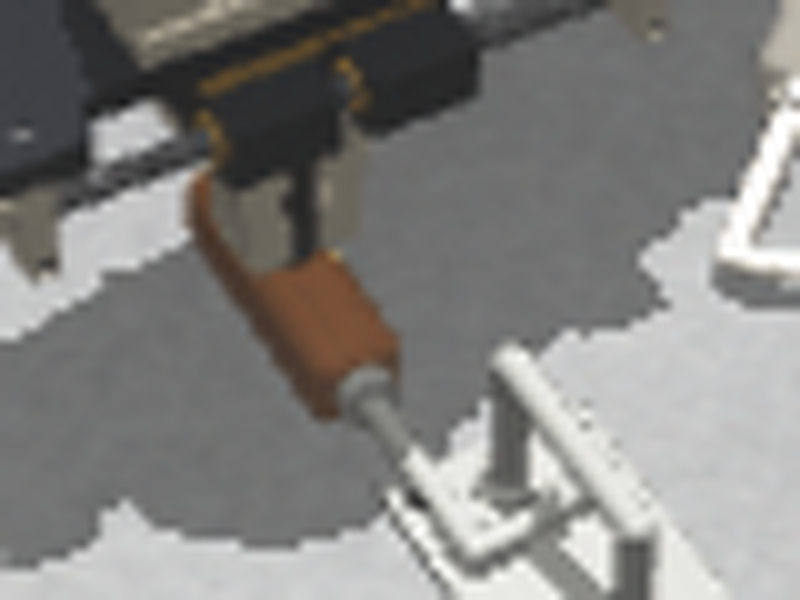

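Run:
```python
from h import *
t=pickle.load(open('top0.pkl','rb'));w1=pickle.load(open('w1.pkl','rb'));w2=wristcam()
def show(n,z,ut,u1,u2=None):
    P=ground(t,ut,z)[0];print(n,'top',P.round(3),'w1',ground(w1,u1,z)[0].round(3) if u1 else '','w2',ground(w2,u2,z)[0].round(3) if u2 else '')
show('white elbow',.012,(268,170),(363,219),(442,321))
show('white tip',.012,(251,158),(390,240),(493,356))
show('wrench ring',.004,(291,262),(310,43))
show('black elbow',.012,(386,278),(117,22))
show('black tip',.012,(385,258),(126,68))
show('handle end',.024,(312.5,213),(276.5,150),(277,190))
show('square corner far',.04,(406,231),(98,127))
show('square corner near',.04,(389,165),(150,240))
# same with the w2 camera raised by dz
for dz in(0,.01,.02):
    w=dict(w2);w['t']=np.array(w2['t'])-w2['R']@np.array([0,0,dz])
    print(dz,ground(w,(442,321),.012)[0].round(3),ground(w,(493,356),.012)[0].round(3),ground(w,(277,190),.024)[0].round(3))
# camera forward tilt
print(w2['R'][2], np.array(r.capture('wrist')['T_tool_cam']).round(3))
```

```text
white elbow top [0.537 0.045 0.012] w1 [0.538 0.048 0.012] w2 [0.537 0.048 0.012]
white tip top [0.564 0.081 0.012] w1 [0.569 0.082 0.012] w2 [0.568 0.083 0.012]
wrench ring top [ 0.338 -0.004  0.004] w1 [ 0.338 -0.006  0.004] w2 
black elbow top [ 0.303 -0.206  0.012] w1 [ 0.304 -0.202  0.012] w2 
black tip top [ 0.345 -0.205  0.012] w1 [ 0.347 -0.202  0.012] w2 
handle end top [ 0.443 -0.05   0.024] w1 [ 0.445 -0.05   0.024] w2 [ 0.44  -0.05   0.024]
square corner far top [ 0.403 -0.244  0.04 ] w1 [ 0.404 -0.232  0.04 ] w2 
square corner near top [ 0.542 -0.211  0.04 ] w1 [ 0.533 -0.204  0.04 ] w2 
0 [0.537 0.048 0.012] [0.568 0.083 0.012] [ 0.44  -0.05   0.024]
0.01 [0.545 0.053 0.012] [0.577 0.091 0.012] [ 0.443 -0.05   0.024]
0.02 [0.553 0.058 0.012] [0.587 0.098 0.012] [ 0.445 -0.05   0.024]
[ 0.30300233 -0.02501447 -0.95266146] [[ 0.    -0.953 -0.304  0.083]
 [ 1.     0.     0.     0.   ]
 [-0.    -0.304  0.953 -0.18 ]
 [ 0.     0.     0.     1.   ]]
```

Run:
```python
from h import *
c=r.capture('wrist');M=np.linalg.inv(np.array(c['T_tool_cam']));c['R'],c['t']=M[:3,:3],M[:3,3]
for z in(0,-.01,-.019,-.03):
  print(z,[proj(c,[x,y,z]).round().tolist() for x in(-.0095,.0095) for y in(-.044,-.065,.044)])
  print('   shut',[proj(c,[x,y,z]).round().tolist() for x in(-.0095,.0095) for y in(-.021,.0,.021)])
```

```text
0 [[204.0, 263.0], [170.0, 263.0], [346.0, 263.0], [202.0, 235.0], [167.0, 235.0], [348.0, 235.0]]
   shut [[241.0, 263.0], [275.0, 263.0], [309.0, 263.0], [240.0, 235.0], [275.0, 235.0], [310.0, 235.0]]
-0.01 [[200.0, 271.0], [165.0, 271.0], [350.0, 271.0], [198.0, 241.0], [161.0, 241.0], [352.0, 242.0]]
   shut [[239.0, 271.0], [275.0, 271.0], [311.0, 271.0], [238.0, 242.0], [275.0, 242.0], [312.0, 242.0]]
-0.019 [[197.0, 279.0], [159.0, 279.0], [353.0, 279.0], [194.0, 248.0], [156.0, 248.0], [356.0, 248.0]]
   shut [[238.0, 279.0], [275.0, 279.0], [312.0, 279.0], [237.0, 248.0], [275.0, 248.0], [314.0, 248.0]]
-0.03 [[192.0, 290.0], [152.0, 290.0], [358.0, 290.0], [189.0, 257.0], [148.0, 257.0], [361.0, 257.0]]
   shut [[235.0, 290.0], [275.0, 290.0], [315.0, 290.0], [234.0, 257.0], [275.0, 257.0], [316.0, 257.0]]
```

Run:
```python
import cv2,numpy as np
a=cv2.imread('pics/w1.png')[230:350,130:430];b=cv2.imread('pics/w2.png')[180:340,150:400]
A=cv2.resize(a,(750,300),interpolation=cv2.INTER_CUBIC);B=cv2.resize(b[20:120],(750,300),interpolation=cv2.INTER_CUBIC)
cv2.imwrite('pics/x4.png',np.vstack([A,B]))
```

```text
(no output)
```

View pics/x4.png

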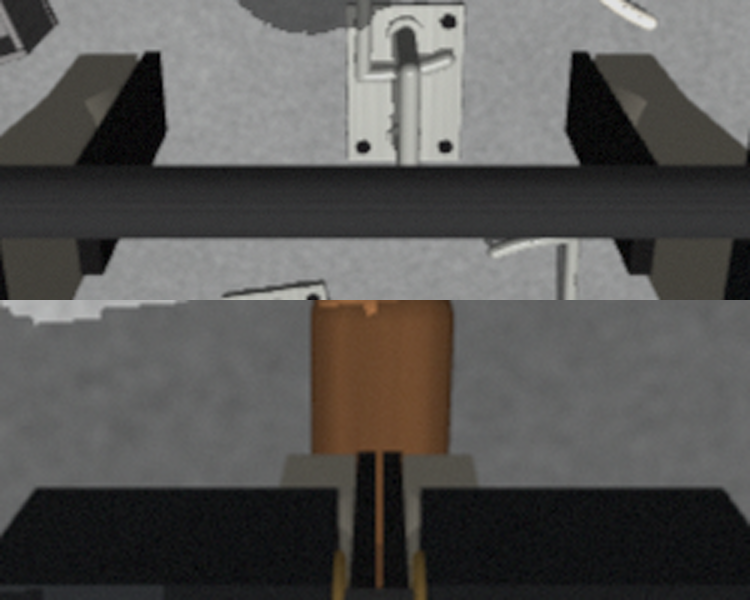

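The wrist view explains it. The real fingertips project about 20 mm short of the reported TCP: the tips are at about (194,251), where a TCP-height tip would be at (202,235). So the pads shut just above the 24 mm handle. The arm pose itself checks out, so I'll go about 21 mm lower, watching the force.

Call:
play_rows([
  {"slide": [0, 0, 0], "delta_rot": [0, 0, 0], "fingers": 1},
  {"slide": [0, 0, 0], "delta_rot": [0, 0, 0], "fingers": 1},
  {"slide": [0, 0, 0], "delta_rot": [0, 0, 0], "fingers": 1},
  {"slide": [0, 0, 0], "delta_rot": [0, 0, 0], "fingers": 1},
  {"slide": [0, 0, 0], "delta_rot": [0, 0, 0], "fingers": 1},
  {"slide": [0, 0, 0.04], "delta_rot": [0, 0, 0], "fingers": 1},
  {"slide": [0, 0, 0.04], "delta_rot": [0, 0, 0], "fingers": 1},
  {"slide": [0, 0, 0], "delta_rot": [0, 0, 0], "fingers": 1},
])

```text
time_s: 6.05
tcp_pos: [0.4813, -0.0543, -0.0069]
eef_rot: [-180.0, -0.1, 175.2]
contact_force: [0.2, -0.0, -0.5]
gripper_width: 0.0745
gripper_force: 0.0
```

Call:
play_rows([
  {"slide": [0, 0, 0.03], "delta_rot": [0, 0, 0], "fingers": 1},
  {"slide": [0, 0, 0.02], "delta_rot": [0, 0, 0], "fingers": 1},
  {"slide": [0, 0, 0], "delta_rot": [0, 0, 0], "fingers": 1},
])

```text
time_s: 6.42
tcp_pos: [0.4816, -0.0542, -0.014]
eef_rot: [-180.0, -0.0, 175.2]
contact_force: [0.0, -0.6, 0.5]
gripper_width: 0.0875
gripper_force: 0.0
```

The reported TCP is below the table with no contact, which confirms the offset. Closing now.

Call:
play_rows([
  {"slide": [0, 0, 0.01], "delta_rot": [0, 0, 0], "fingers": -1},
  {"slide": [0, 0, 0], "delta_rot": [0, 0, 0], "fingers": -1},
  {"slide": [0, 0, 0], "delta_rot": [0, 0, 0], "fingers": -1},
  {"slide": [0, 0, 0], "delta_rot": [0, 0, 0], "fingers": -1},
  {"slide": [0, 0, 0], "delta_rot": [0, 0, 0], "fingers": -1},
  {"slide": [0, 0, 0], "delta_rot": [0, 0, 0], "fingers": -1},
  {"slide": [0, 0, 0], "delta_rot": [0, 0, 0], "fingers": -1},
], squeeze=30)

```text
time_s: 7.3
tcp_pos: [0.4818, -0.0542, -0.0152]
eef_rot: [180.0, -0.0, 175.2]
contact_force: [-0.5, 0.0, -0.6]
gripper_width: 0.0256
gripper_force: 29.9
```

The handle is held, with 25.6 mm opening and 30 N. I'll lift it 5 mm and twist it clockwise.

Call:
play_rows([
  {"slide": [0, 0, -0.02], "delta_rot": [0, 0, 0], "fingers": -1},
  {"slide": [0, 0, -0.015], "delta_rot": [0, 0, 0], "fingers": -1},
  {"slide": [0, 0, 0], "delta_rot": [0, 0, 0.6], "fingers": -1},
  {"slide": [0, 0, 0], "delta_rot": [0, 0, 0.6], "fingers": -1},
  {"slide": [0, 0, 0], "delta_rot": [0, 0, 0.6], "fingers": -1},
  {"slide": [0, 0, 0], "delta_rot": [0, 0, 0.6], "fingers": -1},
])

```text
time_s: 8.05
tcp_pos: [0.4818, -0.0542, -0.0098]
eef_rot: [180.0, 0.0, 164.1]
contact_force: [-0.9, 0.7, -1.6]
gripper_width: 0.0259
gripper_force: 29.9
```

Call:
play_rows([
  {"slide": [0, 0, 0], "delta_rot": [0, 0, 0.6], "fingers": -1},
  {"slide": [0, 0, 0], "delta_rot": [0, 0, 0.6], "fingers": -1},
  {"slide": [0, 0, 0], "delta_rot": [0, 0, 0.6], "fingers": -1},
  {"slide": [0, 0, 0], "delta_rot": [0, 0, 0.6], "fingers": -1},
  {"slide": [0, 0, 0], "delta_rot": [0, 0, 0.6], "fingers": -1},
  {"slide": [0, 0, 0], "delta_rot": [0, 0, 0.6], "fingers": -1},
  {"slide": [0, 0, 0], "delta_rot": [0, 0, 0.6], "fingers": -1},
  {"slide": [0, 0, 0], "delta_rot": [0, 0, 0.6], "fingers": -1},
])

```text
time_s: 9.05
tcp_pos: [0.4818, -0.0541, -0.0098]
eef_rot: [180.0, 0.0, 142.1]
contact_force: [-0.3, 0.1, -0.6]
gripper_width: 0.026
gripper_force: 29.9
```

Call:
play_rows([
  {"slide": [0, 0, 0], "delta_rot": [0, 0, 0.6], "fingers": -1},
  {"slide": [0, 0, 0], "delta_rot": [0, 0, 0], "fingers": -1},
  {"slide": [0, 0, -0.05], "delta_rot": [0, 0, 0], "fingers": -1},
  {"slide": [0, 0, -0.05], "delta_rot": [0, 0, 0], "fingers": -1},
  {"slide": [0, 0, 0], "delta_rot": [0, 0, 0], "fingers": -1},
])

```text
time_s: 9.68
tcp_pos: [0.4825, -0.054, 0.006]
eef_rot: [179.9, 0.1, 139.5]
contact_force: [-0.1, -0.0, -1.0]
gripper_width: 0.0257
gripper_force: 29.9
```

Run:
```python
from h import *
t=r.capture('top');s=r.capture('scene');o=pickle.load(open('scene0.pkl','rb'))
B=cv2.resize(s['image'][180:280,210:330],(480,400),interpolation=cv2.INTER_CUBIC);C=cv2.resize(o['image'][200:280,260:330],(310,400))
cv2.imwrite('pics/x5.png',np.hstack([B,C]))
```

Call:
play_rows([
  {"slide": [0, 0, -0.08], "delta_rot": [0, 0, 0], "fingers": -1},
  {"slide": [0, 0, -0.08], "delta_rot": [0, 0, 0], "fingers": -1},
  {"slide": [0, 0, -0.08], "delta_rot": [0, 0, 0], "fingers": -1},
  {"slide": [0, 0, -0.08], "delta_rot": [0, 0, 0], "fingers": -1},
  {"slide": [0, 0, -0.3], "delta_rot": [0, 0, 0], "fingers": -1},
  {"slide": [0, 0, -0.3], "delta_rot": [0, 0, 0], "fingers": -1},
  {"slide": [0, 0, -0.1], "delta_rot": [0, 0, 0], "fingers": -1},
  {"slide": [0, 0, 0], "delta_rot": [0, 0, 0], "fingers": -1},
])

```text
time_s: 10.78
tcp_pos: [0.4822, -0.054, 0.159]
eef_rot: [179.9, 0.1, 139.5]
contact_force: [-0.1, 0.4, -2.1]
gripper_width: 0.0259
gripper_force: 29.9
```

Run:
```python
from h import *
o=pickle.load(open('scene0.pkl','rb'))['image'];s=r.capture('scene')['image']
tm=o[228:262,285:316]
m=cv2.matchTemplate(s[200:300,250:350],tm,cv2.TM_CCOEFF_NORMED);print(cv2.minMaxLoc(m),'expected loc (35,28)')
go([.5311,.3314,.16],175)
```

```text
(-0.20717473328113556, 0.7585270404815674, (52, 44), (35, 28)) expected loc (35,28)
at [ 0.4814 -0.0541  0.1577] [ 1.7998e+02 -3.0000e-02  1.3946e+02] t 10.82 w 0.0261 slide [ 1.418  2.168 -0.014] turn [ 0.01 -0.   -7.75]
```

The plate is unmoved (the template matches at its original pixel), the hook is free and the forces were small. On to the long tray.

Call:
play_rows([
  {"slide": [0.193, 0.249, 0], "delta_rot": [0, 0, 0], "fingers": -1},
  {"slide": [0.193, 0.249, 0], "delta_rot": [0, 0, 0], "fingers": -1},
  {"slide": [0.193, 0.249, 0], "delta_rot": [0, 0, 0], "fingers": -1},
  {"slide": [0.193, 0.249, 0], "delta_rot": [0, 0, 0], "fingers": -1},
  {"slide": [0.193, 0.249, 0], "delta_rot": [0, 0, 0], "fingers": -1},
  {"slide": [0.193, 0.249, 0], "delta_rot": [0, 0, 0], "fingers": -1},
  {"slide": [0.193, 0.249, 0], "delta_rot": [0, 0, 0], "fingers": -1},
  {"slide": [0.193, 0.249, 0], "delta_rot": [0, 0, 0], "fingers": -1},
])

```text
time_s: 11.82
tcp_pos: [0.516, 0.3056, 0.1556]
eef_rot: [179.8, -3.0, 142.0]
contact_force: [0.6, 0.2, -0.5]
gripper_width: 0.0258
gripper_force: 29.9
```

Call:
play_rows([
  {"slide": [0, 0, 0], "delta_rot": [0, 0, -1], "fingers": -1},
  {"slide": [0, 0, 0], "delta_rot": [0, 0, -1], "fingers": -1},
  {"slide": [0, 0, 0], "delta_rot": [0, 0, -1], "fingers": -1},
  {"slide": [0, 0, 0], "delta_rot": [0, 0, -1], "fingers": -1},
  {"slide": [0, 0, 0], "delta_rot": [0, 0, -1], "fingers": -1},
  {"slide": [0, 0, 0], "delta_rot": [0, 0, -1], "fingers": -1},
  {"slide": [0, 0, 0], "delta_rot": [0, 0, -1], "fingers": -1},
  {"slide": [0, 0, 0], "delta_rot": [0, 0, -1], "fingers": -1},
])

```text
time_s: 12.82
tcp_pos: [0.5159, 0.304, 0.1555]
eef_rot: [178.1, -2.3, 178.8]
contact_force: [1.1, -0.1, -1.2]
gripper_width: 0.0262
gripper_force: 29.9
```

Call:
play_rows([
  {"slide": [0, 0, 0], "delta_rot": [0, 0, -1], "fingers": -1},
  {"slide": [0, 0, 0], "delta_rot": [0, 0, -1], "fingers": -1},
  {"slide": [0, 0, 0], "delta_rot": [0, 0, 0], "fingers": -1},
])

```text
time_s: 13.2
tcp_pos: [0.516, 0.3042, 0.156]
eef_rot: [177.7, -1.9, -172.2]
contact_force: [0.3, 0.5, -1.3]
gripper_width: 0.0258
gripper_force: 29.9
```

Run:
```python
from h import *
go([.4998,.3232,-.0105],-174.2)
c=wristcam();pickle.dump(c,open('w6.pkl','wb'));cv2.imwrite('pics/w6.png',c['image'])
a=np.radians(5.8);R2=np.array([[np.cos(a),-np.sin(a)],[np.sin(a),np.cos(a)]])
for q in[(-.12,-.065),(-.12,.065),(.12,-.065),(.12,.065)]:print(q,proj(c,[*(R2@q+[.5311,.3314]),.04]).round())
```

```text
at [0.516  0.3042 0.156 ] [ 177.74   -1.93 -172.19] t 13.2 w 0.0258 slide [0.052 0.096 1.117] turn [ 0.49 -0.43  0.43]
(-0.12, -0.065) [228.  86.]
(-0.12, 0.065) [377.  92.]
(0.12, -0.065) [230. 327.]
(0.12, 0.065) [350. 327.]
```

View pics/w6.png

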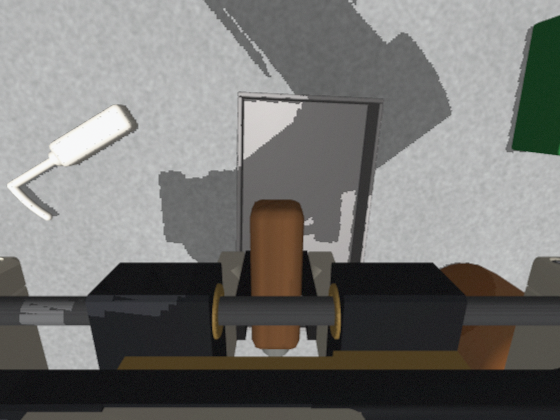

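The near rim corners of the long tray show at (239,94) and (381,101), with the hook hanging straight over it. The tool picked up a small tilt and lag on the way, so I'll correct that and keep the handle near the tray's midline.

Call:
play_rows([
  {"slide": [0.026, 0.075, 0], "delta_rot": [0, 0, 0], "fingers": -1},
  {"slide": [0.026, 0.075, 0], "delta_rot": [0, 0, 0], "fingers": -1},
  {"slide": [0, 0, 0], "delta_rot": [0.49, -0.43, 0.43], "fingers": -1},
  {"slide": [0, 0, 0], "delta_rot": [0, 0, 0], "fingers": -1},
])

```text
time_s: 13.75
tcp_pos: [0.505, 0.3271, 0.1592]
eef_rot: [179.9, 0.2, -174.1]
contact_force: [0.5, -0.3, -1.0]
gripper_width: 0.0256
gripper_force: 29.9
```

Run:
```python
from h import *
go([.499,.3312,-.0105],-174.2)
c=wristcam();cv2.imwrite('pics/w7.png',c['image'])
a=np.radians(5.8);R2=np.array([[np.cos(a),-np.sin(a)],[np.sin(a),np.cos(a)]])
for q in[(-.12,-.065),(-.12,.065)]:print(q,proj(c,[*(R2@q+[.5311,.3314]),.04]).round())
g=cv2.cvtColor(c['image'],cv2.COLOR_BGR2GRAY).astype(int)
print('row160 cols205-260',g[160,205:260].tolist());print('row160 cols 340-400',g[160,340:400].tolist());print('col 350 rows 70-120',g[70:120,350].tolist())
```

```text
at [0.505  0.3271 0.1592] [ 1.7991e+02  1.6000e-01 -1.7406e+02] t 13.75 w 0.0256 slide [0.041 0.029 1.131] turn [0.02 0.04 0.03]
(-0.12, -0.065) [203.  93.]
(-0.12, 0.065) [352.  93.]
row160 cols205-260 [183, 183, 182, 182, 182, 182, 181, 181, 181, 160, 126, 148, 179, 159, 95, 51, 50, 50, 50, 81, 154, 188, 190, 190, 190, 190, 189, 190, 191, 190, 166, 141, 121, 102, 103, 102, 102, 102, 103, 102, 103, 105, 102, 102, 103, 102, 102, 104, 102, 102, 102, 102, 102, 103, 101]
row160 cols 340-400 [99, 99, 93, 69, 48, 47, 50, 49, 46, 47, 57, 82, 100, 97, 87, 95, 107, 143, 164, 172, 179, 179, 178, 180, 180, 181, 179, 181, 181, 182, 179, 176, 174, 175, 176, 177, 179, 179, 179, 179, 182, 182, 181, 178, 178, 178, 179, 181, 181, 181, 179, 181, 180, 180, 179, 181, 183, 185, 184, 182]
col 350 rows 70-120 [104, 104, 105, 102, 100, 102, 104, 102, 104, 104, 101, 101, 100, 101, 102, 105, 106, 105, 105, 101, 99, 102, 103, 99, 100, 100, 101, 101, 102, 85, 88, 96, 97, 85, 59, 49, 48, 45, 49, 48, 49, 49, 51, 50, 47, 48, 49, 48, 49, 49]
```

Row 160 shows the outer walls at columns 214 and 356, with the near edge at row 100. The tray therefore lies about 7 mm further in +y and +x than the coarse top-view pick, so I'll adjust and lower.

Call:
play_rows([
  {"slide": [0, 0.055, 0], "delta_rot": [0, 0, 0], "fingers": -1},
  {"slide": [0, 0, 0.25], "delta_rot": [0, 0, 0], "fingers": -1},
  {"slide": [0, 0, 0.25], "delta_rot": [0, 0, 0], "fingers": -1},
  {"slide": [0, 0, 0.2], "delta_rot": [0, 0, 0], "fingers": -1},
  {"slide": [0, 0, 0.15], "delta_rot": [0, 0, 0], "fingers": -1},
  {"slide": [0, 0, 0.15], "delta_rot": [0, 0, 0], "fingers": -1},
  {"slide": [0, 0, 0.07], "delta_rot": [0, 0, 0], "fingers": -1},
  {"slide": [0, 0, 0], "delta_rot": [0, 0, 0], "fingers": -1},
])

```text
time_s: 14.8
tcp_pos: [0.5057, 0.3345, -0.0017]
eef_rot: [179.9, 0.1, -174.2]
contact_force: [0.4, -0.0, -1.8]
gripper_width: 0.0257
gripper_force: 29.9
```

Run:
```python
from h import *
go([.506,.3353,-.0105],-174.2)
```

```text
at [ 0.5057  0.3345 -0.0017] [ 1.7994e+02  1.2000e-01 -1.7417e+02] t 14.8 w 0.0257 slide [-0.003  0.005  0.059] turn [0.01 0.03 0.01]
```

Call:
play_rows([
  {"slide": [0, 0, 0.035], "delta_rot": [0, 0, 0], "fingers": -1},
  {"slide": [0, 0, 0.023], "delta_rot": [0, 0, 0], "fingers": -1},
  {"slide": [0, 0, 0], "delta_rot": [0, 0, 0], "fingers": -1},
  {"slide": [0, 0, 0], "delta_rot": [0, 0, 0], "fingers": -0.14},
  {"slide": [0, 0, 0], "delta_rot": [0, 0, 0], "fingers": -0.14},
  {"slide": [0, 0, 0], "delta_rot": [0, 0, 0], "fingers": -0.14},
  {"slide": [0, 0, 0], "delta_rot": [0, 0, 0], "fingers": -0.14},
])

```text
time_s: 15.68
tcp_pos: [0.5058, 0.3347, -0.0098]
eef_rot: [179.9, 0.2, -174.2]
contact_force: [0.1, -0.0, 0.5]
gripper_width: 0.0378
gripper_force: 0.0
```

Call:
play_rows([
  {"slide": [0, 0, -0.1], "delta_rot": [0, 0, 0], "fingers": -0.14},
  {"slide": [0, 0, -0.15], "delta_rot": [0, 0, 0], "fingers": -0.14},
  {"slide": [0, 0, -0.25], "delta_rot": [0, 0, 0], "fingers": -0.14},
  {"slide": [0, 0, -0.3], "delta_rot": [0, 0, 0], "fingers": 0},
  {"slide": [0, 0, -0.3], "delta_rot": [0, 0, 0], "fingers": 0},
  {"slide": [0, 0, -0.2], "delta_rot": [0, 0, 0], "fingers": 0},
  {"slide": [0, 0, 0], "delta_rot": [0, 0, 0], "fingers": 0},
])

```text
time_s: 16.55
tcp_pos: [0.5064, 0.3353, 0.1894]
eef_rot: [179.7, 0.5, -174.1]
contact_force: [0.4, 0.4, -0.2]
gripper_width: 0.0436
gripper_force: 0.0
```

Run:
```python
from h import *
c=wristcam();cv2.imwrite('pics/w8.png',c['image'])
h=cv2.cvtColor(c['image'],cv2.COLOR_BGR2HSV);m=cv2.inRange(h,(5,110,60),(18,255,255))
n,l,st,ce=cv2.connectedComponentsWithStats(m)
for i in np.argsort(-st[1:,4])[:4]+1:print(st[i],ce[i].round(),ground(c,ce[i],.016)[0].round(3))
go([.5933,-.0435,.2],-94.5)
# plate check in top view
t=r.capture('top');o=pickle.load(open('top0.pkl','rb'))
b=cv2.matchTemplate(t['image'][100:190,270:350],o['image'][118:172,288:330],cv2.TM_CCOEFF_NORMED);print(cv2.minMaxLoc(b),'exp (18,18)')
```

```text
[ 264  150   23   70 1540] [275. 184.] [0.508 0.335 0.016]
[422 251  87  45 418] [463. 267.] [0.588 0.575 0.016]
[337 357  14  10  49] [343. 362.] [0.745 0.454 0.016]
[464 354  13   8  34] [470. 358.] [0.722 0.624 0.016]
at [0.5055 0.3346 0.1873] [ 179.76    0.31 -174.16] t 16.6 w 0.0435 slide [-0.326 -2.567 -0.094] turn [ -0.     0.09 -17.38]
(-0.11027415841817856, 0.8910117149353027, (8, 2), (18, 18)) exp (18,18)
```

The hook handle is in the tray at (0.508, 0.335) and the plate hasn't moved. Next I'll go over the plate and grip its top bar crosswise.

Call:
play_rows([
  {"slide": [-0.033, -0.257, 0], "delta_rot": [0, 0, 0], "fingers": 0},
  {"slide": [-0.033, -0.257, 0], "delta_rot": [0, 0, 0], "fingers": 0},
  {"slide": [-0.033, -0.257, 0], "delta_rot": [0, 0, 0], "fingers": 0},
  {"slide": [-0.033, -0.257, 0], "delta_rot": [0, 0, 0], "fingers": 0},
  {"slide": [-0.033, -0.257, 0], "delta_rot": [0, 0, 0], "fingers": 0},
  {"slide": [-0.033, -0.257, 0], "delta_rot": [0, 0, 0], "fingers": 0},
  {"slide": [-0.033, -0.257, 0], "delta_rot": [0, 0, 0], "fingers": 0},
  {"slide": [-0.033, -0.257, 0], "delta_rot": [0, 0, 0], "fingers": 0},
])

```text
time_s: 17.65
tcp_pos: [0.5754, 0.03, 0.1837]
eef_rot: [179.9, 0.0, -174.2]
contact_force: [0.4, 0.8, -0.1]
gripper_width: 0.0438
gripper_force: 0.0
```

Call:
play_rows([
  {"slide": [-0.033, -0.257, 0], "delta_rot": [0, 0, 0], "fingers": 0},
  {"slide": [-0.033, -0.257, 0], "delta_rot": [0, 0, 0], "fingers": 0},
  {"slide": [0, 0, 0], "delta_rot": [0, 0, 0.75], "fingers": 0},
  {"slide": [0, 0, 0], "delta_rot": [0, 0, 0.75], "fingers": 0},
  {"slide": [0, 0, 0], "delta_rot": [0, 0, 0.75], "fingers": 0},
  {"slide": [0, 0, 0], "delta_rot": [0, 0, 0], "fingers": 0},
])

```text
time_s: 18.4
tcp_pos: [0.593, -0.0444, 0.1836]
eef_rot: [179.9, 0.0, 175.5]
contact_force: [-0.6, 0.0, -0.1]
gripper_width: 0.0437
gripper_force: 0.0
```

Run:
```python
from h import *
go([.5933,-.0435,.013],175.5)
```

```text
at [ 0.593  -0.0444  0.1836] [1.7990e+02 4.0000e-02 1.7554e+02] t 18.4 w 0.0437 slide [-1.000e-03  4.000e-03  1.137e+00] turn [0.02 0.01 0.01]
```

Call:
play_rows([
  {"slide": [0, 0, 0.3], "delta_rot": [0, 0, 0], "fingers": 0},
  {"slide": [0, 0, 0.3], "delta_rot": [0, 0, 0], "fingers": 0},
  {"slide": [0, 0, 0.2], "delta_rot": [0, 0, 0], "fingers": 0},
  {"slide": [0, 0, 0.15], "delta_rot": [0, 0, 0], "fingers": 0},
  {"slide": [0, 0, 0.1], "delta_rot": [0, 0, 0], "fingers": 0},
  {"slide": [0, 0, 0.085], "delta_rot": [0, 0, 0], "fingers": 0},
  {"slide": [0, 0, 0], "delta_rot": [0, 0, 0], "fingers": 0},
])

```text
time_s: 19.27
tcp_pos: [0.5936, -0.044, 0.0136]
eef_rot: [179.9, 0.1, 175.5]
contact_force: [-0.2, 0.2, 0.2]
gripper_width: 0.0439
gripper_force: 0.0
```

Call:
play_rows([
  {"slide": [0, 0, 0], "delta_rot": [0, 0, 0], "fingers": -1},
  {"slide": [0, 0, 0], "delta_rot": [0, 0, 0], "fingers": -1},
  {"slide": [0, 0, 0], "delta_rot": [0, 0, 0], "fingers": -1},
  {"slide": [0, 0, 0], "delta_rot": [0, 0, 0], "fingers": -1},
  {"slide": [0, 0, 0], "delta_rot": [0, 0, 0], "fingers": -1},
  {"slide": [0, 0, 0], "delta_rot": [0, 0, 0], "fingers": -1},
], squeeze=40)

```text
time_s: 20.02
tcp_pos: [0.5943, -0.0436, 0.0146]
eef_rot: [179.9, 0.2, 175.5]
contact_force: [-0.7, 3.6, 3.4]
gripper_width: 0.0087
gripper_force: 40.0
```

The bar is gripped. Lifting, then over to the square tray.

Call:
play_rows([
  {"slide": [0, 0, -0.05], "delta_rot": [0, 0, 0], "fingers": -1},
  {"slide": [0, 0, -0.15], "delta_rot": [0, 0, 0], "fingers": -1},
  {"slide": [0, 0, -0.25], "delta_rot": [0, 0, 0], "fingers": -1},
  {"slide": [0, 0, -0.25], "delta_rot": [0, 0, 0], "fingers": -1},
  {"slide": [0, 0, -0.2], "delta_rot": [0, 0, 0], "fingers": -1},
  {"slide": [0, 0, 0], "delta_rot": [0, 0, 0], "fingers": -1},
])

```text
time_s: 20.78
tcp_pos: [0.595, -0.0442, 0.152]
eef_rot: [179.8, 0.4, 175.5]
contact_force: [1.0, -0.8, -1.8]
gripper_width: 0.0084
gripper_force: 40.0
```

Run:
```python
from h import *
go([.4894,-.3028,.15],175.5)
```

```text
at [ 0.595  -0.0442  0.152 ] [179.82   0.39 175.52] t 20.77 w 0.0084 slide [ 0.567 -1.773  0.004] turn [0.04 0.09 0.01]
```

Call:
play_rows([
  {"slide": [0.071, -0.222, 0], "delta_rot": [0, 0, 0], "fingers": -1},
  {"slide": [0.071, -0.222, 0], "delta_rot": [0, 0, 0], "fingers": -1},
  {"slide": [0.071, -0.222, 0], "delta_rot": [0, 0, 0], "fingers": -1},
  {"slide": [0.071, -0.222, 0], "delta_rot": [0, 0, 0], "fingers": -1},
  {"slide": [0.071, -0.222, 0], "delta_rot": [0, 0, 0], "fingers": -1},
  {"slide": [0.071, -0.222, 0], "delta_rot": [0, 0, 0], "fingers": -1},
  {"slide": [0.071, -0.222, 0], "delta_rot": [0, 0, 0], "fingers": -1},
  {"slide": [0.071, -0.222, 0], "delta_rot": [0, 0, 0], "fingers": -1},
])

```text
time_s: 21.78
tcp_pos: [0.4864, -0.3038, 0.147]
eef_rot: [179.8, 0.0, 175.5]
contact_force: [-0.3, -0.1, -2.8]
gripper_width: 0.0084
gripper_force: 40.0
```

Call:
play_rows([
  {"slide": [0, 0, 0], "delta_rot": [0, 0, 0], "fingers": -1},
])

```text
time_s: 21.9
tcp_pos: [0.4858, -0.3046, 0.1468]
eef_rot: [179.8, -0.0, 175.3]
contact_force: [0.3, 0.4, -2.8]
gripper_width: 0.0087
gripper_force: 40.0
```

Run:
```python
from h import *
go([.4894,-.3028,.0195],175.5)
c=wristcam();pickle.dump(c,open('w9.pkl','wb'))
t=r.capture('top');im=c['image'].copy()
a=np.radians(12.6);R2=np.array([[np.cos(a),-np.sin(a)],[np.sin(a),np.cos(a)]])
P=np.array([proj(c,[*(R2@np.array(q)+[.4894,-.3028]),.04]) for q in[(-.075,-.075),(-.075,.075),(.075,.075),(.075,-.075)]])
cv2.polylines(im,[P.round().astype(int)],True,(0,255,0),1);print(P.round())
s=r.capture('scene')['image']
cv2.imwrite('pics/f.png',np.hstack([cv2.resize(im[40:340,100:420],(480,450)),cv2.copyMakeBorder(cv2.resize(s[200:300,110:250],(320,230)),0,220,0,0,cv2.BORDER_CONSTANT)]))
```

```text
at [ 0.4858 -0.3046  0.1468] [ 1.7984e+02 -3.0000e-02  1.7535e+02] t 21.9 w 0.0087 slide [-0.023  0.011  0.849] turn [ 0.04 -0.01 -0.03]
[[171. 151.]
 [336.  97.]
 [374. 253.]
 [229. 293.]]
```

View pics/f.png

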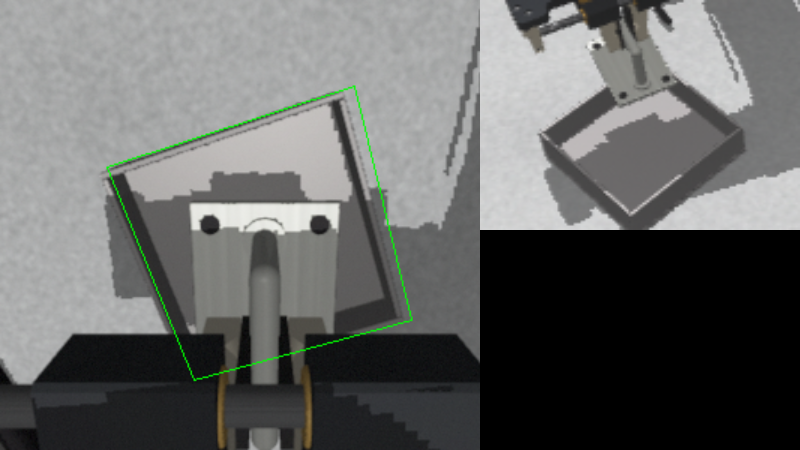

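The plate hangs level inside the square tray's outline. The rim corners in the crop are at (103,175), (345,95) and (405,317), about 5 mm off my estimate. I'll nudge and lower.

Call:
play_rows([
  {"slide": [-0.03, -0.016, 0], "delta_rot": [0, 0, 0], "fingers": -1},
  {"slide": [0, 0, 0.2], "delta_rot": [0, 0, 0], "fingers": -1},
  {"slide": [0, 0, 0.2], "delta_rot": [0, 0, 0], "fingers": -1},
  {"slide": [0, 0, 0.15], "delta_rot": [0, 0, 0], "fingers": -1},
  {"slide": [0, 0, 0.15], "delta_rot": [0, 0, 0], "fingers": -1},
  {"slide": [0, 0, 0.1], "delta_rot": [0, 0, 0], "fingers": -1},
  {"slide": [0, 0, 0.03], "delta_rot": [0, 0, 0], "fingers": -1},
  {"slide": [0, 0, 0], "delta_rot": [0, 0, 0], "fingers": -1},
])

```text
time_s: 23.05
tcp_pos: [0.493, -0.3056, 0.0242]
eef_rot: [179.9, 0.2, 175.6]
contact_force: [0.0, -0.1, -2.8]
gripper_width: 0.0085
gripper_force: 40.0
```

Call:
play_rows([
  {"slide": [0, 0, 0.012], "delta_rot": [0, 0, 0], "fingers": -1},
  {"slide": [0, 0, 0], "delta_rot": [0, 0, 0], "fingers": -1},
])

```text
time_s: 23.3
tcp_pos: [0.493, -0.3057, 0.0228]
eef_rot: [179.9, 0.2, 175.5]
contact_force: [-0.6, -0.4, -2.1]
gripper_width: 0.0088
gripper_force: 40.0
```

Call:
play_rows([
  {"slide": [0, 0, 0.01], "delta_rot": [0, 0, 0], "fingers": -1},
  {"slide": [0, 0, 0.01], "delta_rot": [0, 0, 0], "fingers": -1},
  {"slide": [0, 0, 0], "delta_rot": [0, 0, 0], "fingers": -1},
])

```text
time_s: 23.68
tcp_pos: [0.4925, -0.3056, 0.0191]
eef_rot: [179.9, 0.1, 175.5]
contact_force: [0.2, -0.2, -3.4]
gripper_width: 0.0087
gripper_force: 40.0
```

Call:
play_rows([
  {"slide": [0, 0, 0.006], "delta_rot": [0, 0, 0], "fingers": -1},
  {"slide": [0, 0, 0], "delta_rot": [0, 0, 0], "fingers": -1},
])

```text
time_s: 23.92
tcp_pos: [0.4927, -0.3055, 0.0185]
eef_rot: [179.9, 0.2, 175.5]
contact_force: [-0.4, 1.6, 0.8]
gripper_width: 0.0085
gripper_force: 40.0
```

The plate's weight has come off the wrist (the vertical force went from -3.4 to +0.8 N), so it is resting on the tray floor. Releasing and withdrawing upward.

Call:
play_rows([
  {"slide": [0, 0, 0], "delta_rot": [0, 0, 0], "fingers": -0.3},
  {"slide": [0, 0, 0], "delta_rot": [0, 0, 0], "fingers": -0.3},
  {"slide": [0, 0, 0], "delta_rot": [0, 0, 0], "fingers": -0.3},
  {"slide": [0, 0, 0], "delta_rot": [0, 0, 0], "fingers": -0.3},
])

```text
time_s: 24.42
tcp_pos: [0.4928, -0.3057, 0.0184]
eef_rot: [179.9, 0.2, 175.5]
contact_force: [-0.5, -0.4, -0.2]
gripper_width: 0.0306
gripper_force: 0.0
```

Call:
play_rows([
  {"slide": [0, 0, -0.1], "delta_rot": [0, 0, 0], "fingers": -0.3},
  {"slide": [0, 0, -0.15], "delta_rot": [0, 0, 0], "fingers": -0.3},
  {"slide": [0, 0, -0.25], "delta_rot": [0, 0, 0], "fingers": -0.3},
  {"slide": [0, 0, -0.3], "delta_rot": [0, 0, 0], "fingers": -0.3},
  {"slide": [0, 0, -0.3], "delta_rot": [0, 0, 0], "fingers": -0.3},
  {"slide": [0, 0, -0.1], "delta_rot": [0, 0, 0], "fingers": -0.3},
  {"slide": [0, 0, 0], "delta_rot": [0, 0, 0], "fingers": -0.3},
])

```text
time_s: 25.3
tcp_pos: [0.4926, -0.3061, 0.1999]
eef_rot: [179.9, 0.3, 175.5]
contact_force: [0.4, 0.8, -1.0]
gripper_width: 0.031
gripper_force: 0.0
```

Run:
```python
from h import *
go([.49,-.306,.2],175.5)
o=pickle.load(open('scene0.pkl','rb'))['image'];s=r.capture('scene');im=s['image'];c=s
# standing plate: template of the old plate found in the square tray
m=cv2.matchTemplate(im[200:310,120:240],o[226:264,278:316],cv2.TM_CCOEFF_NORMED);v=cv2.minMaxLoc(m);print(v[1],np.array(v[3])+[120,200]+[19,19])
print('expected',proj(c,[.4927,-.3055,.0315])+np.array([297,245])-proj(c,[.5933,-.0435,.0275]))
h=cv2.cvtColor(im,cv2.COLOR_BGR2HSV);mk=cv2.inRange(h,(5,110,60),(18,255,255));n,l,st,ce=cv2.connectedComponentsWithStats(mk)
for i in range(1,n):
    if st[i,4]>80:print(st[i],ce[i].round(),ground(c,ce[i],.018)[0].round(3))
for nm in('top','wrist'):cv2.imwrite(f'pics/end_{nm}.png',r.capture(nm)['image'])
w=wristcam();im=w['image']
B=cv2.inRange(im,(165,165,165),(255,255,255))
for p in[(-.045,-.03),(-.045,.03),(-.03,0),(0,0)]:
    a=np.radians(-4.5);X=np.array([[np.cos(a),-np.sin(a)],[np.sin(a),np.cos(a)]])@p+[.4927,-.3055]
    print(p,proj(w,[*X,.009]).round(),proj(w,[*X,.059]).round())
g=cv2.cvtColor(im,cv2.COLOR_BGR2GRAY);u=proj(w,[.4927,-.3055,.009]).astype(int)
print(u,[int(x) for x in g[u[1]-22,u[0]-40:u[0]+40:2]])
```

```text
at [ 0.4926 -0.3061  0.1999] [179.9    0.31 175.52] t 25.3 w 0.031 slide [ 0.018 -0.001 -0.001] turn [0.02 0.07 0.01]
0.20700347423553467 [198 240]
expected [182.43677223 263.04529666]
[ 474    0   86   54 1386] [527.  26.] [0.189 1.331 0.018]
[ 457   44  103   93 3549] [511.  81.] [0.408 0.973 0.018]
[460 128  38  41 555] [479. 148.] [0.595 0.611 0.018]
[515 147  28  36 682] [529. 167.] [0.729 0.669 0.018]
[377 156  24  18 166] [389. 165.] [0.503 0.338 0.018]
[359 268  26  27 269] [371. 280.] [0.785 0.036 0.018]
(-0.045, -0.03) [248. 143.] [244. 149.]
(-0.045, 0.03) [302. 143.] [306. 149.]
(-0.03, 0) [275. 157.] [275. 164.]
(0, 0) [275. 183.] [275. 194.]
[275 182] [185, 185, 186, 184, 184, 184, 187, 163, 241, 240, 192, 187, 224, 243, 239, 240, 241, 221, 108, 91, 125, 128, 85, 220, 242, 240, 243, 237, 239, 242, 239, 238, 237, 235, 187, 186, 187, 185, 186, 186]
```

Run:
```python
from h import *
w=wristcam();g=cv2.cvtColor(w['image'],cv2.COLOR_BGR2GRAY)
print('near edge col 258, rows 130-160 (expect 143):',g[130:160:2,258].tolist())
for v in(150,175,200,215):
    b=np.where(g[v,240:315]>215)[0]+240;d=np.where(g[v,262:290]<200)[0]+262
    print(v,'plate cols',b.min() if len(b) else None,b.max() if len(b) else None,'hoop cols',d.min() if len(d) else None,d.max() if len(d) else None)
```

```text
near edge col 258, rows 130-160 (expect 143): [195, 194, 193, 193, 192, 191, 193, 170, 242, 223, 89, 57, 57, 230, 240]
150 plate cols 250 302 hoop cols 271 271
175 plate cols None None hoop cols 262 289
200 plate cols None None hoop cols 262 289
215 plate cols None None hoop cols 262 289
```

The plate's base lies where a flat, upright plate should: near edge at row 145 (expected 143), base columns 250–302, hoop centred. The hook is in its tray. Handing in.

```bash
python3 -c "
from plant import r
print(r.close_job())"
```

```text
the job is handed in; nothing more can be done
None
```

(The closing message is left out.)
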